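# Seat the sample carrier in the probe-station stage

### The arm

A 6-joint arm with a two-finger parallel gripper is mounted at the origin on the work surface. World frame = base frame: x ahead of the robot, y to its left, z up, the work surface at z = 0. Lengths are in mm, angles in rad, forces in N, time in s.
With the tool pointing down it reaches from about 375 to 900 mm from the base axis. Payload 3.1 kg.
Tool frame: the origin (TCP) lies midway between the tips of the shut fingers; the grasp point (between the pads) lies 19 mm behind it; z points along the fingers, y is the direction in which the jaws open and shut (so a half turn about z gives the same grasp; the last joint's range is limited). The gripper opens to 87 mm and grips with 3 to 60 N. Pads are 19 mm wide; open, the fingers measure 117 mm over their backs; the gripper's body (75 mm by 190 mm) begins 51 mm behind the grasp point.
Start: joints at [-1.393, 0.527, 1.433, -0, 1.181, -0.178], TCP at [218.32, -585.605, 222.548] pointing down, gripper open.
Joint ranges: [-3.08, 3.08], [-0.75, 2.2], [0.22, 2.44], [-1.43, 4.57], [0, 2.65], [-2.85, 2.85]. Speed limits (rad/s): [2.79, 2.79, 3.14, 3.14, 3.14, 3.14].

### API

Orientations are given as a unit quaternion [w, x, y, z].
In Python, from rig import arm gives the robot as it stands.
- The arm moves only by the tool apply_moves, never from a script. Its argument "plan" is a list of rows, each a list of 3 entries, a list of its own where there are three numbers: the opening, from 0 (shut) to 1 (fully open), then the shift along the tool's x, y, z in m, then the turn about the tool's z in rad. In form: [[fingers, [tx, ty, tz], roll], ...]. A call has exactly 10 rows; each row shifts and turns the commanded pose from where the row before left it, along the tool's axes as they then stand; what a row does not reach is not made up. A row lasts 1/10 s, in which the tool goes at most 50 mm and 8.59 degrees, less where a joint would pass 70% of its speed; a pose out of reach is approached as far as the arm can. A call with a gripper value outside its range is refused whole. The fingers move at their own pace and stop on an object; "force" is the grip in N (left out, the last holds). Time passes only in rows, so rows that do not move let the fingers close, or fill a call up. It gives the time, the measured TCP pose, the force and the opening at its end, in the units of the state.
- arm.get_obs(): the state, without advancing time (a new reading comes with each control period).
- arm.camera(name): name is "scene" or "top"; returns (picture, depth): 384x512x3 uint8, red, green, blue; 384x512 float32, mm along the optical axis (not along the pixel's ray), 0 where there is no reading.
- arm.camera_model(name): a dict with "fx", "fy", "cx", "cy" (pixels), "world_from_camera" (4x4, takes a point from camera to world coordinates). Camera axes: x right, y down, z forward; pixel columns grow to the right and rows downward; lengths in mm; the calibration is good to about 2 mm. A picture is of the moment at which its call begins. camera_model takes no time and is no camera call.
- arm.hand_in(): hands the job in, once; it reports no verdict.
The state is a dict: "clock": time; "joint_positions": joint angles; "joint_vel": joint speeds; "joint_efforts": joint torques, N m; "eef_pos": TCP position; "tool_rot": TCP orientation; "wrist_force": force on the tool from outside, world axes, zero at the start; "ft_torque": the same for the moment, N m; "width": opening from 0.0 (shut) to 1.0 (fully open).
Only numpy, scipy, OpenCV 4.12 (cv2) and the standard library are available. Lean on these libraries where they do the work, as an engineer would, in place of code of your own. Each camera call takes 0.05 s, during which the arm holds its last target.

### The job

Push the loose round sample carrier across the top of the black stage with the fingers until it drops flat into the round recess, then push the steel retaining clip round over it until it is fully closed. Only push: never pick up or tip over the carrier. Leave the other things on the bench where they are and finish clear of everything.

Things in the scene. Friction and masses are not known exactly. Their poses are not given: they have to be found in the camera images.
- disc: Loose steel sample carrier: plain disc 50 mm in diameter, 8 mm thick, about 110 g (varies), with a thin 10 mm square chip bonded in the middle of its top. Origin: centre of its underside; z along its axis. It starts lying flat on the stage top, wholly outside the recess, on the -x side of it in the stage's frame.
- stage_top (a point): Centre of the top face of the stage, a fixed black plate 230 mm (its x) by 150 mm (its y) on an aluminium base; the top face lies 30 mm above the bench. Axes: x along the plate's length from the end where the disc starts to the end with the recess and clip, y across, z up. The top is flat and bare but for the recess and the clip.
- seat (a point): Centre of the floor of the round recess: 53 mm in diameter, 6 mm deep, with a bare grey floor and a thin bright rim line, at x = 35 mm, y = 0 in the stage_top frame; same axes. The seated disc rests on this floor and stands 2 mm proud of the stage top.
- clip_pivot (a point): Axis of the clip's upright pivot at the height of the stage top: at x = 70 mm, y = 35 mm in the stage_top frame; same axes. A pivot boss of 16 mm diameter stands 13 mm above the stage top there.
- clip_pin (a point): Middle of the upright push pin on the clip's arm: 10 mm in diameter, 33 mm from the pivot axis, its foot 9 mm and its top 29 mm above the stage top (this point 20 mm above it). The arm is a flat steel strip 12 mm wide, reaching 40 mm from the pivot, from 5 to 9 mm above the stage top: it passes over a seated disc but not over one that is still out. Axes: x from the pivot out along the arm, z up.
- clip (a joint): Angle of the retaining clip in rad. 0: fully open, arm pointing along (+x, -y) of the stage (45 degrees between), away from the disc's way in. Grows as it swings clockwise seen from above, through stage -y, to its stop at 1.60; at 1.57 the arm points from the pivot to the middle of the recess, over the disc. It starts between 0 and 0.4, turns with slight friction (about 1 N at the pin) and stays where it is left.
- objective: Bystander: black microscope objective standing on end, 34 mm in diameter, 52 mm tall, loose. Origin: centre of its underside.
- jar: Bystander: small amber glass jar, 40 mm in diameter, 50 mm tall, loose. Origin: centre of its underside.
- positioner: Bystander: probe positioner, a stepped steel and aluminium block 55 by 45 mm, 66 mm tall, loose. Origin: centre of its underside.
- driver: Bystander: screwdriver 150 mm long lying on the bench, loose. Origin: underside, near its middle; x towards its tip.

How it is judged (in metres and radians):
On the way, in this order (a step that is already met when the one before it is completed fails the run):
1. the disc lies flat on the floor of the recess (horizontal distance between disc and seat below 0.003 m and z of disc in the frame of seat below 0.0015 m and angle between disc's own z axis and vertical below 0.04 rad), for 0.2 s.
2. then the clip is swung closed over it (value of joint clip above 1.35 rad), for 0.2 s.
At the end, for the whole second after the job is handed in: The disc rests flat on the recess floor (centre within 3 mm of the recess's centre, underside within 1.5 mm of the floor, tilt under 0.04 rad) and the clip is closed over it (joint above 1.35 rad), both at rest, with the robot clear (all of step 1 and value of joint clip above 1.35 rad and linear speed of disc below 0.01 m/s and velocity of joint clip between -0.05 and 0.05 rad/s); the robot touches nothing.
It fails at once if the carrier is lifted (its centre more than 8 mm above the stage top) (z of disc in the frame of stage_top above 0.008 m).
It fails at once if the carrier is tipped up (more than 0.5 rad) (angle between disc's own z axis and vertical above 0.5 rad).
It fails at once if the carrier falls off the stage (z of disc in the frame of stage_top below -0.012 m).
It fails at once if a bystander (objective, jar, positioner or screwdriver) is moved more than 15 mm (distance of any of objective, jar, positioner, driver from where it was at the start of the episode above 0.015 m).
It also fails if it takes over 53 s, if anything falls off the work surface, if the arm or the gripper's body presses on something with over 40 N, if the wrist force passes 120 N, or if a joint passes its speed limit or range.

## Working session

There is one attempt and no reset: what is moved stays moved. The work goes in short steps, Python scripts to look and compute and a tool call to move; the robot and the scene stay as the last step left them, time stands still between calls to the robot, and variables do not carry over. Pictures are saved under pics/ and viewed, and the job is handed in when it is done.

Besides the shell and the picture viewer there is one more tool, called after "Request:" by a JSON object that holds its "name" and its "arguments", one argument or row to a line. apply_moves: Moves the arm, as the interface text tells. Its arguments: {"type":"object","properties":{"plan":{"type":"array"},"force":{"type":"number"}},"required":["plan"]}

```bash
ls; mkdir -p pics; python3 - <<'E'
from rig import arm
import cv2,numpy as np
o=arm.get_obs(); print({k:np.round(v,3) for k,v in o.items()})
for n in("scene","top"):
    p,d=arm.camera(n); cv2.imwrite(f"pics/{n}0.png",p[:,:,::-1]); np.savez(f"/tmp/{n}0.npz",p=p,d=d)
    m=arm.camera_model(n); print(n,{k:np.round(v,3) for k,v in m.items()})
E
```

```text
pics
{'clock': np.float64(0.0), 'joint_positions': array([-1.393,  0.528,  1.434, -0.   ,  1.181, -0.179]), 'joint_vel': array([-0.001, -0.001,  0.001,  0.001, -0.   , -0.001]), 'joint_efforts': array([-2.0000e-03, -4.4005e+01, -1.7659e+01,  6.3000e-02,  5.8000e-02,
       -0.0000e+00]), 'eef_pos': array([ 218.179, -584.898,  221.557]), 'tool_rot': array([-0.001,  0.984,  0.177, -0.   ]), 'wrist_force': array([-0.274, -0.223,  0.083]), 'ft_torque': array([ 0.016, -0.05 , -0.011]), 'width': np.float64(0.999)}
scene {'fx': np.float64(438.125), 'fy': np.float64(438.125), 'cx': np.float64(253.5), 'cy': np.float64(194.011), 'world_from_camera': array([[ 5.790000e-01,  5.960000e-01, -5.570000e-01,  1.059824e+03],
       [ 8.150000e-01, -4.090000e-01,  4.100000e-01, -2.913360e+02],
       [ 1.600000e-02, -6.910000e-01, -7.230000e-01,  6.775380e+02],
       [ 0.000000e+00,  0.000000e+00,  0.000000e+00,  1.000000e+00]])}
top {'fx': np.float64(475.099), 'fy': np.float64(475.099), 'cx': np.float64(260.39), 'cy': np.float64(188.885), 'world_from_camera': array([[-1.100000e-02, -9.970000e-01,  7.100000e-02,  4.908880e+02],
       [-1.000000e+00,  1.000000e-02, -1.800000e-02,  7.279300e+01],
       [ 1.700000e-02, -7.100000e-02, -9.970000e-01,  1.086639e+03],
       [ 0.000000e+00,  0.000000e+00,  0.000000e+00,  1.000000e+00]])}
```

View pics/scene0.png

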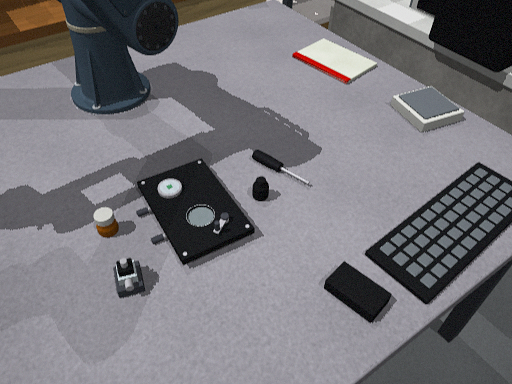

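View pics/top0.png

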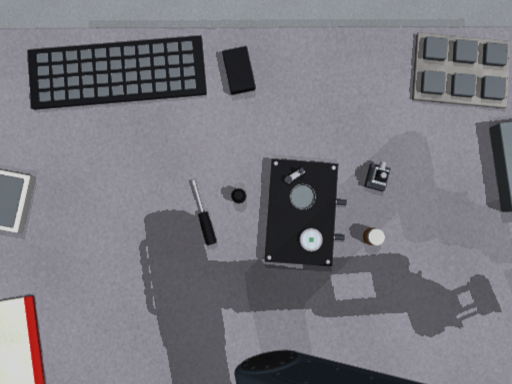

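The scene view shows the stage with the disc at about (170,187), the recess at (201,216) and the clip at (221,224). In the top view the disc is at (311,240), the recess at (303,197) and the clip at (294,176). The positioner (377,177) and jar (374,237) stand to its right, and the objective (239,196) and screwdriver to its left.

```bash
cat > h.py <<'E'
import numpy as np,cv2
from rig import arm
def ray(n,uv):
    m=arm.camera_model(n);T=np.array(m["world_from_camera"])
    d=np.array([(uv[0]-m["cx"])/m["fx"],(uv[1]-m["cy"])/m["fy"],1.]);return T[:3,3],T[:3,:3]@d
def onplane(n,uv,z):
    o,d=ray(n,uv);return o+d*(z-o[2])/d[2]
def tri(a,ua,b,ub):
    o1,d1=ray(a,ua);o2,d2=ray(b,ub)
    A=np.stack([d1,-d2],1);s=np.linalg.lstsq(A,o2-o1,rcond=None)[0]
    p,q=o1+s[0]*d1,o2+s[1]*d2;return (p+q)/2,np.linalg.norm(p-q)
def crop(img,x0,y0,x1,y1,k,fn):
    cv2.imwrite(fn,cv2.resize(img[y0:y1,x0:x1,::-1],None,fx=k,fy=k,interpolation=cv2.INTER_CUBIC))
E
python3 - <<'E'
from h import *
t=np.load('/tmp/top0.npz');s=np.load('/tmp/scene0.npz')
crop(t['p'],255,150,395,275,5,'pics/tc0.png');crop(s['p'],85,150,275,300,4,'pics/sc0.png')
R={}
for n,p,box in(("top",t['p'],(255,150,345,275)),("scene",s['p'],(130,150,260,265))):
    hsv=cv2.cvtColor(p,cv2.COLOR_RGB2HSV)
    x0,y0,x1,y1=box
    v=np.zeros(p.shape[:2],np.uint8);v[y0:y1,x0:x1]=(p[y0:y1,x0:x1].max(2)>75)*255
    dark=np.zeros_like(v);dark[y0:y1,x0:x1]=(p[y0:y1,x0:x1].max(2)<45)*255
    c,_=cv2.findContours(dark,cv2.RETR_EXTERNAL,cv2.CHAIN_APPROX_NONE)
    c=max(c,key=cv2.contourArea);r=cv2.minAreaRect(c);print(n,'plate',np.round(r[0],1),np.round(r[1],1),r[2],np.round(cv2.boxPoints(r),1).tolist())
    c,h=cv2.findContours(v,cv2.RETR_LIST,cv2.CHAIN_APPROX_NONE)
    for k in c:
        if 3<cv2.contourArea(k)<1500:
            M=cv2.moments(k);e=cv2.fitEllipse(k) if len(k)>5 else None
            print(n,round(M['m10']/M['m00'],2),round(M['m01']/M['m00'],2),cv2.contourArea(k),e and np.round(np.r_[e[0],e[1],e[2]],2))
E
```

```text
top plate [301.1 212.4] [ 66.9 102.5] 3.9451863765716553 [[264.20001220703125, 261.20001220703125], [271.20001220703125, 159.0], [338.0, 163.60000610351562], [330.8999938964844, 265.79998779296875]]
top 327.5 261.5 9.0 [327.5  261.5    3.71   3.71   0.  ]
top 268.71 257.07 11.5 [268.77 257.07   3.89   4.26 150.78]
top 310.88 239.25 398.0 [310.88 239.26  22.32  22.8  165.93]
top 313.0 191.5 4.0 [313.   191.5    2.12   3.     0.  ]
top 301.66 196.32 440.0 [301.94 196.35  23.84  24.57 174.4 ]
top 293.88 175.65 86.5 [294.   175.55   5.82  22.25  57.76]
top 333.22 167.22 10.5 [333.18 167.18   3.98   3.98  45.  ]
top 275.5 163.0 10.0 [275.5  163.     3.25   4.25   0.  ]
scene plate [195.3 206.8] [102.3  79.4] 59.82648468017578 [[135.3000030517578, 182.5], [204.0, 142.6999969482422], [255.39999389648438, 231.0], [186.6999969482422, 270.8999938964844]]
scene 184.5 253.15 11.0 [184.5  253.22   3.43   4.66   0.  ]
scene 157.92 240.21 69.5 [157.78 240.22   6.5   15.38  68.13]
scene 155.54 237.11 12.0 [155.53 237.15   3.38   5.55  65.64]
scene 159.3 235.3 5.5 [159.34 235.34   2.52   3.52  45.  ]
scene 246.92 225.56 10.5 [246.91 225.56   3.29   4.49  77.71]
scene 221.21 221.57 81.0 [220.57 222.69   8.51  22.17  33.67]
scene 213.0 212.5 4.0 [213.   212.5    2.12   3.     0.  ]
scene 200.52 216.39 399.5 [200.13 215.96  19.6   28.62  86.68]
scene 202.0 204.5 6.0 [202.  204.5   0.    1.    0. ]
scene 142.58 182.42 7.5 [142.57 182.43   3.01   3.6   45.  ]
scene 169.15 187.55 355.5 [169.15 187.56  18.69  24.37  77.06]
scene 198.94 161.61 5.5 [198.93 161.65   2.33   3.76 172.07]
```

```bash
sleep 1
```

```text
(no output)
```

View pics/tc0.png

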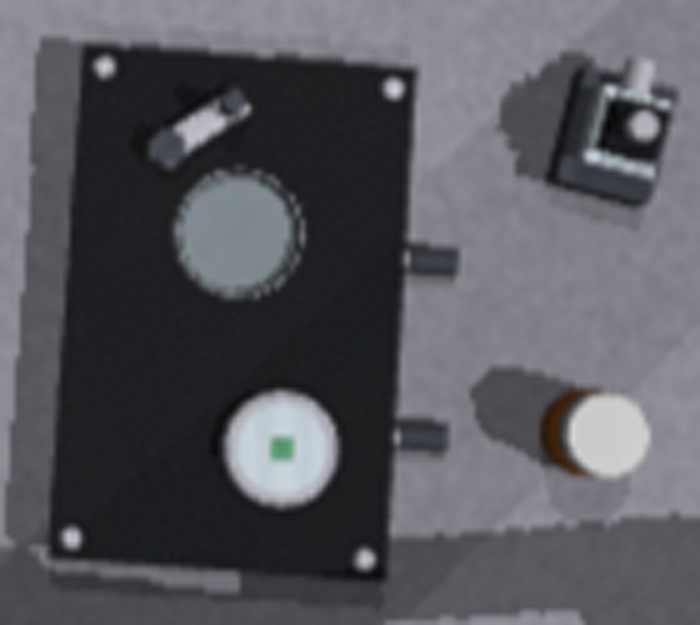

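View pics/sc0.png

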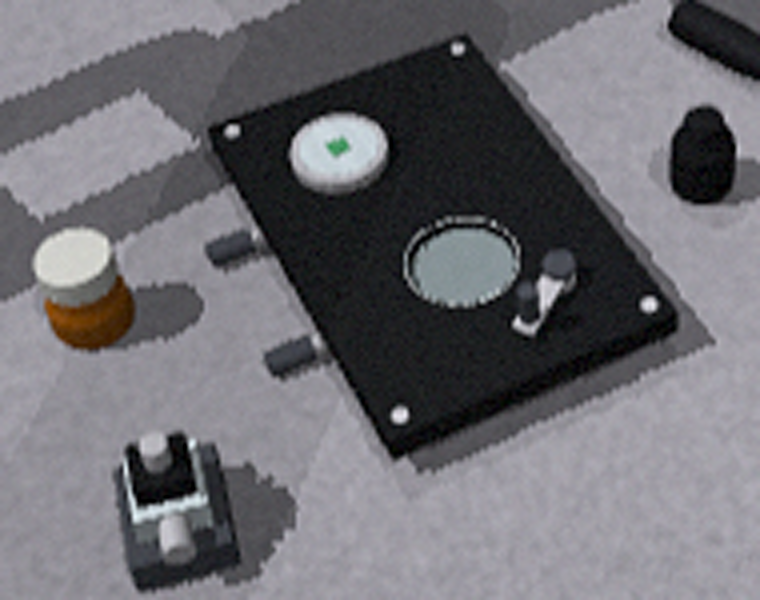

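```bash
python3 - <<'E'
from h import *
t=np.load('/tmp/top0.npz')['p'];s=np.load('/tmp/scene0.npz')['p']
P=[((327.5,261.5),(142.57,182.43)),((268.77,257.07),(198.93,161.65)),((333.2,167.2),(184.5,253.2)),((275.5,163),(246.91,225.56))]
A=[]
for a,b in P:
    p,e=tri("top",a,"scene",b);A.append(p);print('screw',np.round(p,1),round(e,1))
for n,i in("top",0),("scene",1): 
    Q=[onplane(n,x[i],30) for x in P]
    print(n,np.round(np.array(Q)[:,:2],1).tolist(),'cen',np.round(np.mean(Q,0),1),'yaw',np.degrees(np.arctan2(*(Q[2]+Q[3]-Q[0]-Q[1])[[1,0]])), 'L',np.linalg.norm(Q[2]-Q[0]),np.linalg.norm(Q[1]-Q[0]))
# chip (green)
g={}
for n,p in("top",t),("scene",s):
    b=p.astype(int);m=((b[:,:,1]>b[:,:,0]+25)&(b[:,:,1]>b[:,:,2]+8)).astype(np.uint8)
    c=max(cv2.findContours(m,0,1)[0],key=len);y,x=np.where(m);w=(abs(x-c[0,0,0])<12)&(abs(y-c[0,0,1])<12);g[n]=(x[w].mean(),y[w].mean());print('chip',n,g[n],w.sum(),onplane(n,g[n],38.3))
print(tri("top",g["top"],"scene",g["scene"]))
# disc top-face via ellipse centre, recess
for n,d,r in(("top",(310.88,239.26),(301.94,196.35)),("scene",(169.15,187),(200.13,215.96))):
    print(n,'disc@38',onplane(n,d,38),'recess@24..30',onplane(n,r,24),onplane(n,r,30))
E
```

```text
screw [402.6 -94.1  29.3] 2.1
screw [413.8  35.6  30. ] 2.7
screw [ 612.1 -111.3   30.6] 2.4
screw [622.8  18.2  30.3] 2.1
top [[403.1, -93.0], [414.5, 36.8], [612.7, -110.4], [623.4, 19.0]] cen [513.4 -36.9  30. ] yaw -4.790470682569189 L 210.30166383962148 130.30065802070658
scene [[402.6, -95.1], [413.1, 34.5], [611.0, -112.2], [622.0, 17.5]] cen [512.2 -38.8  30. ] yaw -4.662963327159374 L 209.04785748346973 130.04465952192805
chip top (np.float64(311.0), np.float64(239.17391304347825)) 23 [452.96299419 -56.38056891  38.3       ]
chip scene (np.float64(168.8421052631579), np.float64(186.10526315789474)) 19 [451.04042019 -58.24782178  38.3       ]
(array([452.39007399, -57.42989994,  38.93934266]), np.float64(2.5318310556117636))
top disc@38 [452.76686439 -56.1493645   38.        ] recess@24..30 [548.27790147 -39.59637354  24.        ] [547.95385925 -38.96178588  30.        ]
scene disc@38 [453.40067183 -58.83109924  38.        ] recess@24..30 [545.62802423 -41.36962799  24.        ] [550.34875773 -43.66451611  30.        ]
```

```bash
cat >> h.py <<'E'
C=np.array([512.8,-37.9]);YAW=np.radians(-4.72);EX=np.array([np.cos(YAW),np.sin(YAW)]);EY=np.array([-EX[1],EX[0]])
def st(x,y):return C+x*EX+y*EY
def tost(p):d=np.asarray(p)[:2]-C;return np.array([d@EX,d@EY])
from scipy.spatial.transform import Rotation as Rn
def pose():
    o=arm.get_obs();q=np.array(o["tool_rot"]);R=Rn.from_quat(q[[1,2,3,0]]).as_matrix()
    return np.array(o["eef_pos"]),R,o
def to(x,y,z,ang=None):
    p,R,o=pose();a=np.arctan2(R[1,0],R[0,0])
    print('t',round(float(o["clock"]),2),'tcp',np.round(p,1),'toolx ang',round(np.degrees(a),2),'F',np.round(o["wrist_force"],1),'w',round(float(o["width"]),3))
    r=0
    if ang is not None:
        r=a-np.radians(ang);r=(r+np.pi)%(2*np.pi)-np.pi
        R=R@Rn.from_euler('z',r).as_matrix()
    print('roll',round(r,3),'then tool shift mm',np.round(R.T@(np.array([x,y,z])-p),1))
E
python3 - <<'E'
from h import *
for n,a,b in(("boss",(287.6,180),(225,215.5)),("pin",(302,170),(216.5,222.5))):
    p,e=tri("top",a,"scene",b);print(n,p,e,tost(p))
print('piv',st(70,35),'seat',st(35,0))
d=np.array([452.4,-57.4]);s=st(35,0);v=s-d;L=np.linalg.norm(v);u=v/L;print(tost(d),L,np.degrees(np.arctan2(u[1],u[0])))
q=d-42*u;print(q,tost(q));to(*q,90,np.degrees(np.arctan2(u[1],u[0])))
E
```

```text
boss [583.89273545  -7.06797614  39.26256721] 0.6291608711227044 [68.31458426 36.57742892]
pin [603.67812407 -37.51363014  58.38322424] 0.9476013510027198 [90.5381383   7.86309286]
piv [585.44263454  -8.77874235] seat [547.68130535 -40.78002385]
[-58.59058222 -24.40396842] 96.71996048193674 9.894588179490102
[411.02472643 -64.61711418] [-99.23167051 -35.00122951]
t 0.1 tcp [ 218.2 -585.   221.7] toolx ang 20.45 F [-0.1  0.1 -0.1] w 0.996
roll 0.184 then tool shift mm [ 279.4 -479.2  132.6]
```

Request:
{"name": "apply_moves", "arguments": {
  "plan": [
    [0.41,[0,0,0],0.092],
    [0.41,[0,0,0],0.092],
    [0.41,[0.023,-0.04,0],0],
    [0.41,[0.023,-0.04,0],0],
    [0.41,[0.023,-0.04,0],0],
    [0.41,[0.023,-0.04,0],0],
    [0.41,[0.023,-0.04,0],0],
    [0.41,[0.023,-0.04,0],0],
    [0.41,[0.023,-0.04,0],0],
    [0.41,[0.023,-0.04,0],0]
  ],
  "force": 20
}}

```text
clock: 1.1
eef_pos: [344.7, -236.9, 222.4]
tool_rot: [-0.0, 0.996, 0.086, -0.0]
wrist_force: [0.5, 0.1, 0.1]
width: 0.412
```

Request:
{"name": "apply_moves", "arguments": {
  "plan": [
    [0.41,[0.024,-0.04,0],0],
    [0.41,[0.024,-0.04,0],0],
    [0.41,[0.024,-0.04,0],0],
    [0.41,[0.024,-0.04,0],0],
    [0.41,[0,0,0.03],0],
    [0.41,[0,0,0.03],0],
    [0.41,[0,0,0.03],0],
    [0.41,[0,0,0.03],0],
    [0.41,[0,0,0],0],
    [0.41,[0,0,0],0]
  ]
}}

```text
clock: 2.1
eef_pos: [411.3, -64.5, 102.5]
tool_rot: [-0.0, 0.996, 0.086, -0.001]
wrist_force: [-0.1, -0.4, 0.9]
width: 0.409
```

```bash
python3 - <<'E'
from h import *
to(411,-64.6,40,9.9)
for n in("top","scene"):
    p,d=arm.camera(n)
    np.save(f'/tmp/{n}1.npy',p)
    crop(p,*((240,140,400,280) if n=="top" else (85,130,275,280)),4,f'pics/{n}1.png')
E
```

```text
t 2.1 tcp [411.3 -64.5 102.5] toolx ang 9.9 F [-0.1 -0.4  0.9] w 0.409
roll -0.0 then tool shift mm [-0.2  0.1 62.5]
```

View pics/scene1.png

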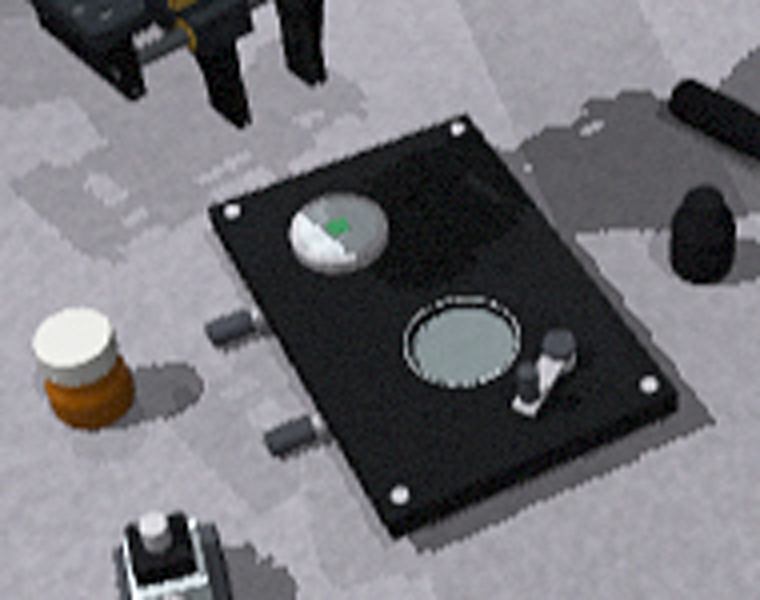

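View pics/top1.png

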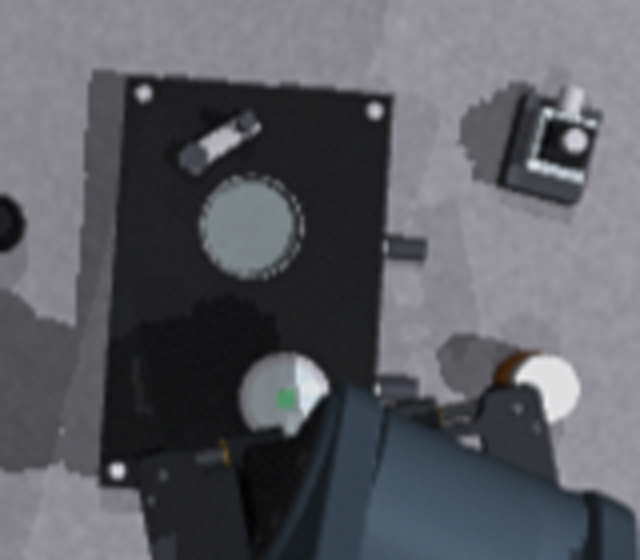

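The gripper hangs behind the disc. The scene view shows the fingertips at about (145,161) and (164.5,150), and nothing has moved. In the top view the arm hides the fingers. Next I check the fingertips against the reported TCP.

```bash
python3 - <<'E'
from h import *
a=onplane("scene",(145.2,161.3),102.5);b=onplane("scene",(164.5,150.2),102.5);print(a,b,(a+b)/2,np.linalg.norm(a-b))
E
```

```text
[425.79087302 -87.49033014 102.5       ] [417.32401988 -41.31470158 102.5       ] [421.55744645 -64.40251586 102.5       ] 46.945460642585736
```

Request:
{"name": "apply_moves", "arguments": {
  "plan": [
    [0.41,[0,0,0.025],0],
    [0.41,[0,0,0.025],0],
    [0.41,[0,0,0.012],0],
    [0.41,[0,0,0.005],0],
    [0.41,[0,0,0.002],0],
    [0.41,[0,0,0],0],
    [0.41,[0,0,0],0],
    [0.41,[0,0,0],0],
    [0.41,[0,0,0],0],
    [0.41,[0,0,0],0]
  ]
}}

```text
clock: 3.2
eef_pos: [411.8, -64.7, 33.8]
tool_rot: [0.0, 0.996, 0.086, 0.0]
wrist_force: [-0.2, -0.2, -0.7]
width: 0.413
```

Request:
{"name": "apply_moves", "arguments": {
  "plan": [
    [0.41,[0,0,0.001],0],
    [0.41,[0,0,0.001],0],
    [0.41,[0,0,0.0005],0],
    [0.41,[0,0,0],0],
    [0.41,[0,0,0],0],
    [0.41,[0,0,0],0],
    [0.41,[0,0,0],0],
    [0.41,[0,0,0],0],
    [0.41,[0,0,0],0],
    [0.41,[0,0,0],0]
  ]
}}

```text
clock: 4.2
eef_pos: [411.6, -64.6, 31.1]
tool_rot: [0.0, 0.996, 0.086, 0.0]
wrist_force: [-0.2, -0.5, 0.3]
width: 0.41
```

Request:
{"name": "apply_moves", "arguments": {
  "plan": [
    [0.41,[0.008,0,0],0],
    [0.41,[0.006,0,0],0],
    [0.41,[0.006,0,0],0],
    [0.41,[0.006,0,0],0],
    [0.41,[0.006,0,0],0],
    [0.41,[0.006,0,0],0],
    [0.41,[0.006,0,0],0],
    [0.41,[0.006,0,0],0],
    [0.41,[0.006,0,0],0],
    [0.41,[0.004,0,0],0]
  ]
}}

```text
clock: 5.2
eef_pos: [471.6, -54.3, 31.1]
tool_rot: [0.0, 0.996, 0.086, 0.0]
wrist_force: [-1.3, -0.8, -0.2]
width: 0.41
```

```bash
python3 - <<'E'
from h import *
p,R,o=pose();print(p,o["wrist_force"],o["width"])
for n in("top","scene"):
    p,d=arm.camera(n)
    np.save(f'/tmp/{n}2.npy',p)
    crop(p,*((240,140,400,280) if n=="top" else (85,130,275,280)),4,f'pics/{n}2.png')
    b=p.astype(int);m=((b[:,:,1]>b[:,:,0]+25)&(b[:,:,1]>b[:,:,2]+8));m[:,:130]=0;m[:140]=0;m[265:]=0;m[:,340:]=0
    y,x=np.where(m);
    if len(x):
        g=(x.mean(),y.mean());q=onplane(n,g,38.3);print(n,g,len(x),x.std(),y.std(),q,tost(q))
E
```

```text
[471.55636708 -54.28709896  31.06911022] [-1.29930212 -0.79615772 -0.22183195] 0.41012504104661557
scene (np.float64(183.33333333333334), np.float64(198.625)) 24 1.49071198499986 1.3482241406136197 [498.58261855 -51.04783526  38.3       ] [-13.08727841 -14.2731444 ]
```

View pics/scene2.png

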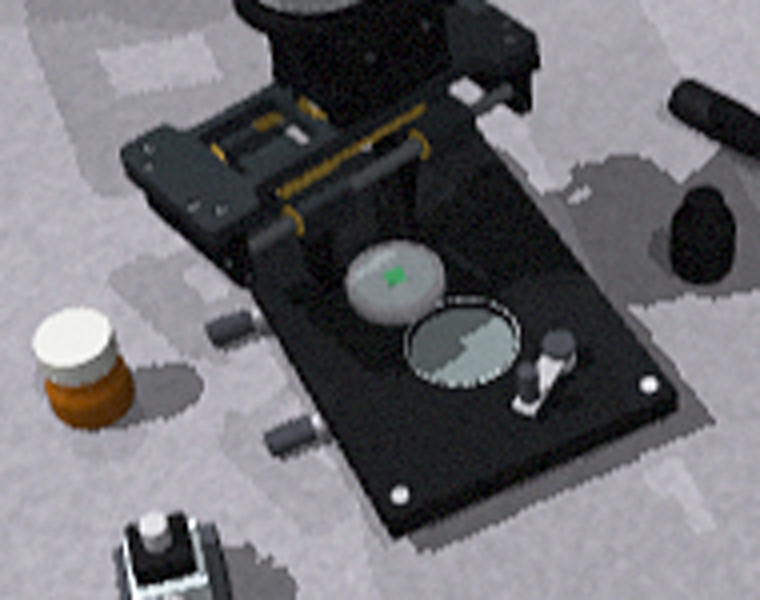

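The disc is centred in the cradle at (183,198.6) in the scene view, stage frame about (-12.5,-13.5). It needs about 49 mm more, with 1 mm to the left.

Request:
{"name": "apply_moves", "arguments": {
  "plan": [
    [0.41,[0.005,-0.0001,0],0],
    [0.41,[0.005,-0.0001,0],0],
    [0.41,[0.005,-0.0001,0],0],
    [0.41,[0.005,-0.0001,0],0],
    [0.41,[0.005,-0.0001,0],0],
    [0.41,[0.005,-0.0001,0],0],
    [0.41,[0.005,-0.0001,0],0],
    [0.41,[0.005,-0.0001,0],0],
    [0.41,[0.004,-0.0001,0],0],
    [0.41,[0.003,0,0],0]
  ]
}}

```text
clock: 6.3
eef_pos: [517.5, -45.3, 31.1]
tool_rot: [0.0, 0.996, 0.086, 0.0]
wrist_force: [-0.6, -0.7, -1.5]
width: 0.41
```

```bash
cat > look.py <<'E'
import sys
from h import *
k=sys.argv[1]
p,R,o=pose();print(np.round(p,1),np.round(o["wrist_force"],1),o["width"],o["clock"])
for n in("top","scene"):
    p,d=arm.camera(n)
    np.save(f'/tmp/{n}{k}.npy',p)
    crop(p,*((250,145,370,245) if n=="top" else (130,150,270,255)),5,f'pics/{n}{k}.png')
    b=p.astype(int);m=((b[:,:,1]>b[:,:,0]+25)&(b[:,:,1]>b[:,:,2]+8));m[:,:130]=0;m[:140]=0;m[265:]=0;m[:,340:]=0
    y,x=np.where(m);
    if len(x):
        g=(x.mean(),y.mean());
        for z in(38.3,32.3):
            q=onplane(n,g,z);print(n,np.round(g,1),len(x),z,np.round(q,1),np.round(tost(q),1))
E
python3 look.py 3
```

```text
[517.5 -45.3  31.1] [-0.6 -0.7 -1.5] 0.41004561263167033 6.3
scene [199.3 212. ] 26 38.3 [547.2 -42.9  38.3] [34.7 -2.1]
scene [199.3 212. ] 26 32.3 [542.4 -40.5  32.3] [29.7 -0.2]
```

View pics/scene3.png

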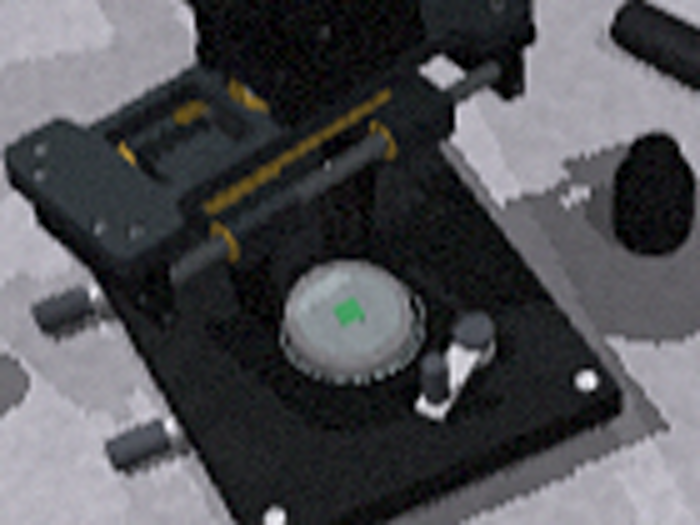

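The disc, at (199,212) in the scene view, has its leading edge in the recess and its rear still up, about 2 mm short.

Request:
{"name": "apply_moves", "arguments": {
  "plan": [
    [0.41,[0.001,0,0],0],
    [0.41,[0.001,0,0],0],
    [0.41,[0.001,0,0],0],
    [0.41,[0,0,0],0],
    [0.41,[0,0,0],0],
    [0.41,[0,0,0],0],
    [0.41,[0,0,0],0],
    [0.41,[0,0,0],0],
    [0.41,[0,0,0],0],
    [0.41,[0,0,0],0]
  ]
}}

```text
clock: 7.4
eef_pos: [519.9, -44.8, 31.1]
tool_rot: [0.0, 0.996, 0.086, 0.0]
wrist_force: [-0.9, 0.5, -0.3]
width: 0.409
```

```bash
python3 look.py 4
```

```text
[519.9 -44.8  31.1] [-0.9  0.5 -0.3] 0.4089638260703078 7.4
scene [199.8 213.4] 23 38.3 [550.9 -44.   38.3] [38.5 -2.9]
scene [199.8 213.4] 23 32.3 [546.1 -41.7  32.3] [33.5 -1. ]
```

View pics/scene4.png

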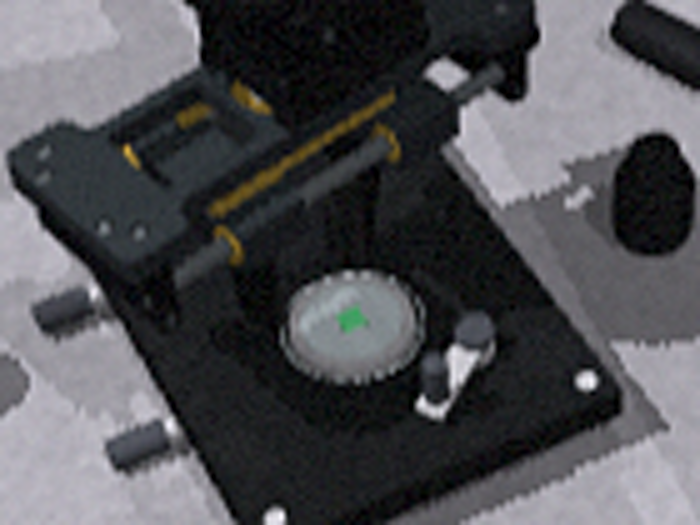

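The disc now looks flat in the recess, with the rim line visible all round and the chip at (199.8,213.4). Next I back off, rise and look from above.

Request:
{"name": "apply_moves", "arguments": {
  "plan": [
    [0.41,[-0.005,0,0],0],
    [0.41,[-0.012,0,0],0],
    [0.41,[-0.01,0,-0.015],0],
    [0.41,[-0.02,0,-0.04],0],
    [0,[-0.03,0,-0.03],0.128],
    [0,[-0.03,0,0],0.127],
    [0,[-0.02,0,0],0],
    [0,[0,0.045,0],0],
    [0,[0,0.045,0],0],
    [0,[0,0.045,0],0]
  ]
}}

```text
clock: 8.5
eef_pos: [381.5, -192.9, 116.2]
tool_rot: [-0.0, 0.999, -0.041, -0.0]
wrist_force: [1.1, 0.4, 0.3]
width: 0.018
```

```bash
python3 look.py 5; python3 - <<'E'
from h import *
x,y=st(118,8);to(x,y,130,-4.72);to(x,y,45,-4.72)
E
```

```text
[ 381.5 -192.9  116.2] [1.1 0.4 0.3] 0.017694881519631316 8.5
top [302.5 196.5] 16 38.3 [547.2 -39.3  38.3] [34.4  1.4]
top [302.5 196.5] 16 32.3 [547.5 -40.   32.3] [34.7  0.8]
scene [199.8 213.4] 23 38.3 [550.9 -44.   38.3] [38.5 -2.9]
scene [199.8 213.4] 23 32.3 [546.1 -41.7  32.3] [33.5 -1. ]
t 8.6 tcp [ 383.8 -198.3  116.4] toolx ang -5.08 F [ 0.4 -0.2  0.3] w 0.013
roll -0.006 then tool shift mm [ 233.4 -178.4  -13.3]
t 8.6 tcp [ 383.8 -198.3  116.4] toolx ang -5.08 F [ 0.4 -0.2  0.3] w 0.013
roll -0.006 then tool shift mm [ 233.  -178.8   71.7]
```

View pics/scene5.png

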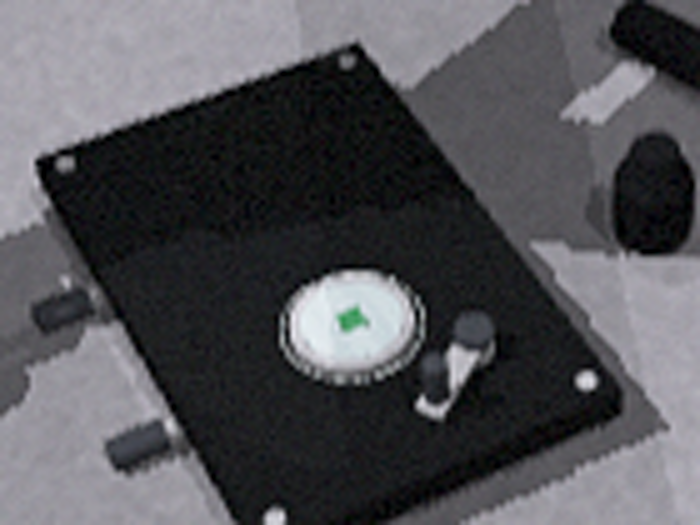

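View pics/top5.png

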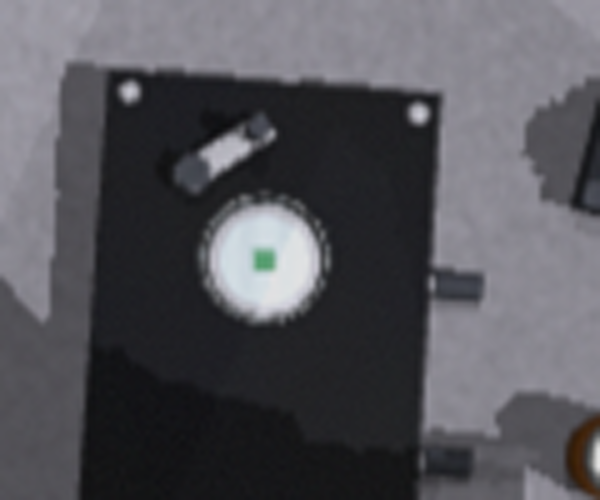

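The disc is seated: the rim shows evenly round it in both views, and the chip is at (302.5,196.5) top and (199.8,213.4) scene. Both rays agree with a chip height of about 32. Now the clip.

Request:
{"name": "apply_moves", "arguments": {
  "plan": [
    [0,[0.0333,-0.0255,0],0],
    [0,[0.0333,-0.0255,0],0],
    [0,[0.0333,-0.0255,0],0],
    [0,[0.0333,-0.0255,0],0],
    [0,[0.0333,-0.0255,0],0],
    [0,[0.0333,-0.0255,0],0],
    [0,[0.0333,-0.0255,0],0],
    [0,[0,0,0],0],
    [0,[0,0,0.03],0],
    [0,[0,0,0],0]
  ]
}}

```text
clock: 9.6
eef_pos: [625.1, -32.1, 82.4]
tool_rot: [-0.001, 0.999, -0.041, -0.005]
wrist_force: [-1.2, 0.4, -0.3]
width: 0.004
```

```bash
python3 look.py 6; python3 - <<'E'
from h import *
x,y=st(118,8);to(x,y,45,-4.72);print(tost(pose()[0]))
E
```

```text
[625.1 -32.1  82.4] [-1.2  0.4 -0.3] 0.003966020518670447 9.6
scene [200.6 214.6] 7 38.3 [554.3 -44.3  38.3] [41.9 -3. ]
scene [200.6 214.6] 7 32.3 [549.6 -42.   32.3] [37.  -1.1]
t 9.7 tcp [627.7 -33.2  85.3] toolx ang -4.72 F [-0.2  0.2 -0.4] w 0.004
roll 0.0 then tool shift mm [ 4.1  6.2 40.2]
[114.09439793  14.15862921]
```

View pics/scene6.png

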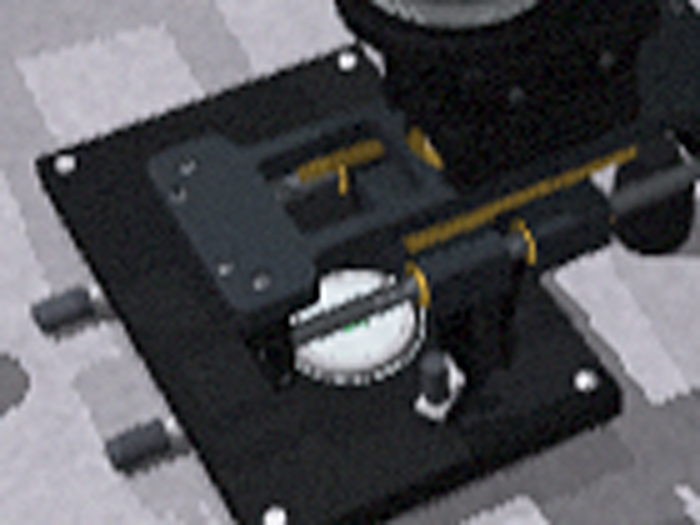

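The shut fingers stand above and behind the pin, at about (217,225) in the scene view. Going down.

Request:
{"name": "apply_moves", "arguments": {
  "plan": [
    [0,[0.004,0.006,0],0],
    [0,[0,0,0.015],0],
    [0,[0,0,0.015],0],
    [0,[0,0,0.01],0],
    [0,[0,0,0],0],
    [0,[0,0,0],0],
    [0,[0,0,0],0],
    [0,[0,0,0],0],
    [0,[0,0,0],0],
    [0,[0,0,0],0]
  ]
}}

```text
clock: 10.7
eef_pos: [633.7, -39.8, 46.4]
tool_rot: [0.0, 0.999, -0.041, 0.0]
wrist_force: [-1.0, -0.4, 0.1]
width: 0.006
```

```bash
python3 - <<'E'
from h import *
print(tost(pose()[0]),pose()[0],pose()[2]["wrist_force"])
E
```

```text
[120.63462941   8.02858731] [633.68616762 -39.8252287   46.4385914 ] [-0.9787155  -0.38270149  0.06170817]
```

Request:
{"name": "apply_moves", "arguments": {
  "plan": [
    [0,[-0.0086,0,0],0],
    [0,[-0.0075,0,0],0],
    [0,[-0.0046,0.0022,0],0],
    [0,[-0.0061,0.0025,0],0],
    [0,[-0.0065,0.0012,0],0],
    [0,[-0.0066,-0.0001,0],0],
    [0,[-0.0064,-0.0014,0],0],
    [0,[-0.003,-0.0013,0],0],
    [0,[-0.003,-0.0014,0],0],
    [0,[0,0,0],0]
  ]
}}

```text
clock: 11.7
eef_pos: [579.6, -36.2, 45.7]
tool_rot: [-0.001, 0.999, -0.041, -0.001]
wrist_force: [0.0, -0.2, -0.9]
width: 0.005
```

```bash
python3 look.py 7; python3 - <<'E'
from h import *
print(tost(pose()[0]))
E
```

```text
[579.6 -36.2  45.7] [ 0.  -0.2 -0.9] 0.004549371835342547 11.7
scene [200.  213.4] 24 38.3 [551.1 -43.8  38.3] [38.6 -2.7]
scene [200.  213.4] 24 32.3 [546.3 -41.5  32.3] [33.7 -0.8]
[66.95991288  6.93659248]
```

View pics/scene7.png

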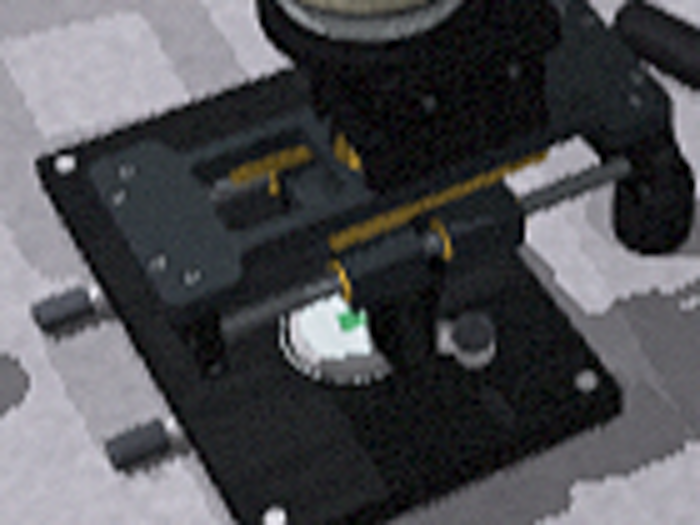

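The clip arm has swung round beside the fingers over the disc edge, at about (218,217), and the disc has not moved. Pushing on to the stop.

Request:
{"name": "apply_moves", "arguments": {
  "plan": [
    [0,[-0.0015,-0.0012,0],0],
    [0,[-0.0015,-0.0012,0],0],
    [0,[-0.0015,-0.0012,0],0],
    [0,[-0.0015,-0.0012,0],0],
    [0,[-0.0008,-0.0007,0],0],
    [0,[0,0,0],0],
    [0,[0,0,0],0],
    [0,[0,0,0],0],
    [0,[0,0,0],0],
    [0,[0,0,0],0]
  ]
}}

```text
clock: 12.8
eef_pos: [574.7, -31.1, 46.0]
tool_rot: [-0.0, 0.999, -0.041, -0.0]
wrist_force: [0.7, 0.2, -0.4]
width: 0.007
```

```bash
python3 look.py 8; python3 - <<'E'
from h import *
print(tost(pose()[0]))
E
```

```text
[574.7 -31.1  46. ] [ 0.7  0.2 -0.4] 0.007460859664249304 12.8
scene [199.8 213.4] 23 38.3 [550.9 -44.   38.3] [38.5 -2.9]
scene [199.8 213.4] 23 32.3 [546.1 -41.7  32.3] [33.5 -1. ]
[61.10980364 11.84984205]
```

Request:
{"name": "apply_moves", "arguments": {
  "plan": [
    [0,[-0.0007,-0.0007,0],0],
    [0,[-0.0007,-0.0007,0],0],
    [0,[-0.0004,-0.0004,0],0],
    [0,[0,0,0],0],
    [0,[0,0,0],0],
    [0,[0,0,0],0],
    [0,[0,0,0],0],
    [0,[0,0,0],0],
    [0,[0,0,0],0],
    [0,[0,0,0],0]
  ]
}}

```text
clock: 13.9
eef_pos: [573.7, -29.5, 46.2]
tool_rot: [0.0, 0.999, -0.041, 0.001]
wrist_force: [2.1, -2.2, 0.6]
width: 0.002
```

About 3 N at the fingers, so the clip is at its stop. Retreating.

Request:
{"name": "apply_moves", "arguments": {
  "plan": [
    [0,[0.006,0.004,0],0],
    [0,[0.01,0,-0.002],0],
    [0,[0,0,-0.03],0],
    [0,[0,0,-0.04],0],
    [0,[0,0,-0.04],0],
    [0,[-0.04,0.02,0],0],
    [0,[-0.04,0.02,0],0],
    [0,[-0.04,0.025,0],0],
    [0,[-0.04,0.025,0],0],
    [0,[-0.04,0.025,0],0]
  ]
}}

```text
clock: 14.9
eef_pos: [378.6, -132.8, 158.2]
tool_rot: [-0.0, 0.999, -0.041, -0.0]
wrist_force: [0.6, -1.1, -0.1]
width: 0.005
```

Request:
{"name": "apply_moves", "arguments": {
  "plan": [
    [0,[0,0.04,0],0],
    [0,[0,0.04,0],0],
    [0,[0,0.04,0],0],
    [0,[0,0,0],0],
    [0,[0,0,0],0],
    [0,[0,0,0],0],
    [0,[0,0,0],0],
    [0,[0,0,0],0],
    [0,[0,0,0],0],
    [0,[0,0,0],0]
  ]
}}

```text
clock: 15.9
eef_pos: [370.3, -251.8, 158.1]
tool_rot: [-0.0, 0.999, -0.041, -0.0]
wrist_force: [0.7, 1.0, 0.3]
width: 0.008
```

```bash
python3 look.py 9; python3 - <<'E'
from h import *
for n in("top","scene"):
    p=np.load(f'/tmp/{n}9.npy');q=np.load(f'/tmp/{n}0.npz')['p']
    cv2.imwrite(f'pics/full_{n}9.png',p[:,:,::-1])
E
```

```text
[ 370.3 -251.8  158.1] [0.7 1.  0.3] 0.0076462218032695 15.9
top [302.4 196.5] 17 38.3 [547.1 -39.   38.3] [34.3  1.7]
top [302.4 196.5] 17 32.3 [547.4 -39.6  32.3] [34.6  1.1]
scene [199.8 213.4] 23 38.3 [550.9 -44.   38.3] [38.5 -2.9]
scene [199.8 213.4] 23 32.3 [546.1 -41.7  32.3] [33.5 -1. ]
```

View pics/scene9.png

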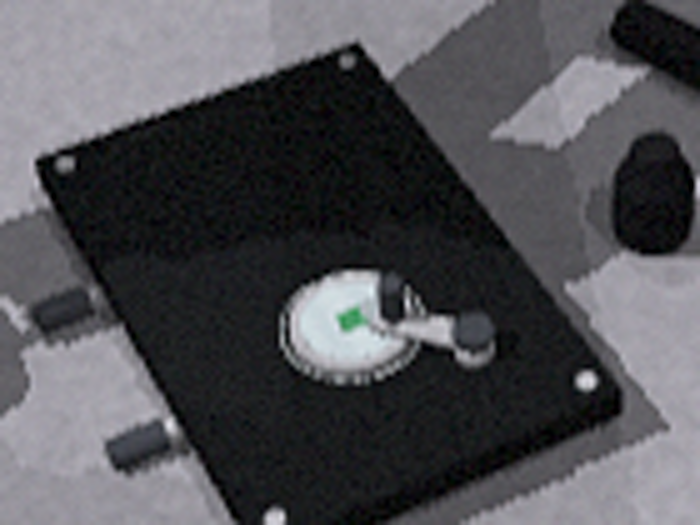

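View pics/top9.png

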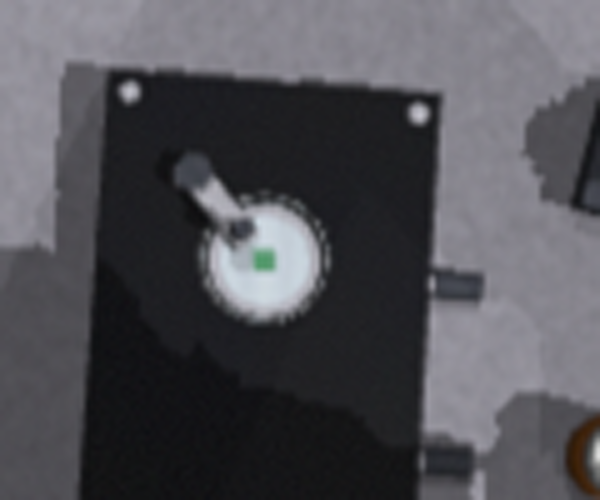

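View pics/full_top9.png

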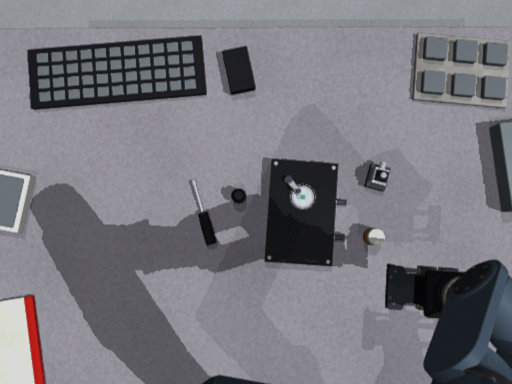

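```bash
python3 - <<'E'
from h import *
p,e=tri("top",(298.2,190.2),"scene",(208.4,207.5));print(p,e,tost(p))
v=tost(p)-np.array([70,35]);print('clip',-np.pi/4-np.arctan2(v[1],v[0]),np.linalg.norm(v))
arm.hand_in()
E
```

```text
[560.01070733 -28.75785872  54.0737538 ] 0.6439381123422684 [46.29832894 12.99593671]
clip 1.6079213789282325 32.34111952907426
the job is handed in; nothing more can be done
```

I pushed the carrier into the recess with the fingers as a two-point cradle, swung the clip shut with the closed fingers, and handed in at about 16 s of the 53 s limit. The hand-in gives no verdict, so the checks below are my own.

- **Carrier:** it lies flat, with the rim line visible all round it in both views. With the chip at its seated height, the two views put it at stage (34.6, 1.1) and (33.5, -1.0) mm; the recess is at (35, 0). The views differ by about 2 mm, which is the calibration error, but both are inside the 3 mm limit.
- **Clip:** the pin measured at 1.61 rad, 32 mm from the pivot, so the clip is at its 1.60 stop. The fingers felt about 3 N there. The pin point measured about 5 mm below its top, because I picked it by eye.
- **Bystanders:** all four are at their starting pixels in the last top view.
- **Arm:** it finished well clear, with the wrist force near zero.

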